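# Add a full board tray to the stack and clip the cover back on

## Robot

A 7-joint arm with a two-finger parallel gripper is mounted at the origin on the work surface. World frame = base frame: x ahead of the robot, y to its left, z up, the work surface at z = 0. Lengths are in m, angles in rad, forces in N, time in s.
With the tool pointing down it reaches from about 0.425 to 0.875 m from the base axis. Payload 4.7 kg.
Tool frame: the origin (TCP) lies midway between the tips of the shut fingers; the grasp point (between the pads) lies manip.tcp_to_grasp behind it (manip.tcp_to_grasp is the distance from the TCP to the grasp point, in m); z points along the fingers, y is the line along which they close (so a half turn about z gives the same grasp; the last joint's range is limited). The gripper opens to 87 mm and grips with 3 to 60 N. Pads are 19 mm wide; open, the fingers measure 117 mm over their backs; the gripper's body (75 mm by 190 mm) begins 51 mm behind the grasp point.
Start: joints at [1.171, 0.321, -0.07, 1.45, 0.023, 1.371, -0.057], TCP at [0.261, -0.595, 0.223] pointing down, gripper open.
Joint ranges: [-2.86, 2.86], [-0.3, 2.09], [-1.38, 1.24], [0.06, 2.45], [-1.56, 4.7], [0.09, 2.05], [-2.69, 2.69]. Speed limits (rad/s): [2.57, 2.57, 3.14, 3.14, 3.14, 3.14, 3.14].

## Interface

Orientations are given as a unit quaternion [w, x, y, z].
In Python, from workcell import manip, optics gives the robot as it stands.
- The arm moves only by the tool step_arm, never from a script. Its arguments are lists of equal length, an entry for each row: "translation": the shift along the tool's x, y, z in units of 40 mm (1.0 is 40 mm), a list of three; "twist": the turn about the tool's z in rad; "gripper": the closure, from 0 (fully open) to 1 (shut). In form: {"translation": [[dx, dy, dz], ...], "twist": [twist, ...], "gripper": [gripper, ...]}. A call has exactly 5 rows; each row shifts and turns the commanded pose from where the row before left it, along the tool's axes as they then stand; what a row does not reach is not made up. A row lasts 1/8 s, in which the tool goes at most 62.5 mm and 10.7 degrees, less where a joint would pass 70% of its speed; a pose out of reach is approached as far as the arm can. A call is refused whole if a number of a shift passes 1 or a number of a turn 0.188, either way. A call with a gripper value outside its range is refused whole. The fingers move at their own pace and stop on an object; "squeeze" is the grip in N (left out, the last holds). Time passes only in rows, so rows that do not move let the fingers close, or fill a call up. It gives the time, the measured TCP pose, the force, the opening and the grip force at its end, in the units of the state.
- manip.state(): the state, without advancing time (a new reading comes with each control period).
- optics.camera(name): name is "side" or "top"; returns the picture (420x560x3 uint8, red, green, blue); there is no depth.
- optics.get_calibration(name): a dict with "mtx" (3x3 intrinsics, pixels), "k1" (the pictures are not rectified: a ray, as slopes to the right and down, at radius r is drawn at 1 + k1 r^2 times it, then the intrinsics apply), "rvec" (rotation vector, rad) and "tvec" (3), from world to camera coordinates, as OpenCV has them. Camera axes: x right, y down, z forward; pixel columns grow to the right and rows downward; lengths in m; the calibration is good to about 2 mm. A picture is of the moment at which its call begins. get_calibration takes no time and is no camera call.
- manip.sign_off(): hands the job in; it is judged then, once.
The state is a dict: "clock": time; "q": joint angles; "qd": joint speeds; "tau": joint torques, N m; "ee_pos": TCP position; "tcp_rot": TCP orientation; "force": force on the tool from outside, world axes, zero at the start; "moment": the same for the moment, N m; "width": finger opening in m; "finger_force": force on a finger pad.
Only numpy, scipy, OpenCV 4.12 (cv2) and the standard library are available. Lean on these libraries where they do the work, as an engineer would, in place of code of your own. Each camera call takes 0.05 s, during which the arm holds its last target. There are 200 camera calls.

## Task

The loose tray with the copper boards in it is finished: put it on the stack. Pinch the cover's two tabs together to unclip it from the stack and set it aside, lower the tray onto the stack with its cut corner above the other cut corners until all four pins are fully down in the sockets, then clip the cover onto it, same way round and fully down, with both tabs sprung out again. Keep the tray level, let neither tray nor cover drop, and do not touch the microscope or shift the empty tray, the bottle or the mouse.

Things in the scene. Friction and masses are not known exactly. Their poses are not given: they have to be found in the camera images.
- stack: Stack fixed to the bench: aluminium base plate 150 x 110 x 15 mm, on it two black trays 140 (x) x 100 (y) mm with copper boards, at first under a light grey cover. The corner at +x +y is cut off at 45 degrees (16 mm). Origin: on the bench, at the middle; z up.
- stack_seat (a point): On the stack's middle axis, 72 mm above the bench: the origin of the cover lies here at the start, and that of the tray when fully home. The upper docked tray is made like the loose one; its sockets end 87 mm and its collar 84 mm above the bench. Each tray adds 36 mm.
- stack_corner (a point): At the stack's cut corner, (62, 42, 87) mm in the stack's frame. Sockets: square posts 16 mm wide with open square holes, 10 mm wide and 32 mm deep, centred at (x, y) = (-58, -40), (-58, 40), (58, -40) and, at the cut corner, (52, 34) mm.
- tray: Loose black tray with copper boards, 0.22 to 0.42 kg, outline as the stack's, on the bench on its pins. Origin: in the middle, in the plane of the pin tips; z up. Pins 8 mm thick, pointed over the lowest 4 mm, z = 0 to 15 mm, at the sockets' (x, y); floor z = 15 to 19, rim to 25, boards to 23 (beyond 30 mm from the middle in x), socket posts to 51 mm.
- tray_collar (a point): Middle of the tray's lifting collar, (0, 0, 37) mm in its frame: a square hollow collar, 50 x 50 mm outside, walls 3.5 mm, z = 19 to 48 mm, to be gripped across x or across y. Its y walls have lips, 8 mm wide from the outside, at the top, under which the cover's hooks hold.
- tray_seat (a point): On the tray's middle axis, 36 mm above its origin: the cover's origin lies here when fully home on this tray. Tray and cover are home when their floor or plate (z = 15 mm) rests on the posts below, all pins in sockets. Turned half round they do not go down.
- tray_corner (a point): At the tray's cut corner (+x +y), (62, 42, 51) mm in the tray's frame.
- cover: Light grey clip-on cover, 0.19 kg, at first on the stack, axes along the stack's. Plate 140 (x) x 100 (y) mm, z = 15 to 18 mm, rim to 20.5, corner at +x +y cut off; four pins as the tray's. Origin: in the middle, in the plane of the pin tips, on which it can stand on a flat surface. Legs with outward hooks go into the collar of the tray below.
- cover_tabs (a point): Between the two upright grip tabs, (0, 0, 36) mm in the cover's frame. Tabs: 24 mm long in x, z = 18 to 46 mm, outer faces at y = +20 and -20 mm. Pinched along y each goes 6 mm in to a firm stop (28 mm across), spring 3 N rising to 7.5 N. The cover is lifted by the pinched tabs.
- cover_corner (a point): At the cover's cut corner, (62, 42, 15) mm in the cover's frame.
- tab_left (a joint): Travel of the tab at the cover's +y side, in m: 0 sprung out, 0.006 fully pinched. The hooks are free from 4 mm on; with the tabs held pinched the cover goes on and off freely, let go they spring out under the lips.
- tab_right (a joint): Travel of the tab at the cover's -y side, in m: 0 sprung out, 0.006 fully pinched.
- empty_tray: Bystander: loose black tray of the same make and size without boards, 51 mm high. Origin: in its middle, on the bench; axes as for the tray.
- scope: Bystander: pen-type inspection microscope on a stand, fixed to the bench; all within 37 mm of its upright axis, 220 mm high. Origin: on the bench, middle of the round base.
- bottle: Bystander: loose white plastic bottle, 44 mm diameter, 130 mm high. Origin: centre of its underside.
- mouse: Bystander: loose black computer mouse, 104 (x) x 60 (y) mm, 34 mm high. Origin: centre of its underside.
Things that resemble listed ones, but are neither listed nor needed, are in the scene too. What is shaped like the tray but red is not meant.

How it is judged:
On the way, in this order (a step that is already met when the one before it is completed fails the run):
1. the cover is unclipped and clear of the stack ((z of cover in the frame of stack above 0.1 m or horizontal distance between cover and stack above 0.12 m)), for 0.2 s.
2. the tray is fully down on the stack, cut corner over cut corner (distance between tray and stack_seat below 0.0035 m and horizontal distance between tray_corner and stack_corner below 0.006 m and angle between tray's own z axis and vertical below 0.03 rad), for 0.2 s.
At the end, for the whole second after the job is handed in: Tray home on the stack, cover home on the tray: origins within 3.5 mm of stack_seat and tray_seat, cut corners within 6 mm in plan of those below, tilts under 0.03 rad; both tabs sprung out (under 1.5 mm); all at rest (all of step 2 and distance between cover and tray_seat below 0.0035 m and horizontal distance between cover_corner and tray_corner below 0.006 m and angle between cover's own z axis and vertical below 0.03 rad and value of joint each of tab_left, tab_right below 0.0015 m and linear speed of each of tray, cover below 0.02 m/s); the robot touches nothing.
It fails at once if the tray tips by more than 0.35 rad (20 degrees) (angle between tray's own z axis and vertical above 0.35 rad).
It fails at once if tray or cover drops: it moves faster than 0.45 m/s (a fall of 1 cm) without the fingers touching it ((linear speed of tray above 0.45 m/s and contact force between the fingers and tray below 0.1 N) or (linear speed of cover above 0.45 m/s and contact force between the fingers and cover below 0.1 N)).
It fails at once if the microscope is pushed with more than 2 N (contact force between anything else and scope above 2 N).
It fails at once if the empty tray, bottle or mouse is shifted by more than 15 mm, or the bottle tipped (distance of any of empty_tray, bottle, mouse from where it was at the start of the episode above 0.015 m or angle between bottle's own z axis and vertical above 0.3 rad).
It also fails if it takes over 72 s, if anything falls off the work surface, if the arm or the gripper's body presses on something with over 40 N, if the wrist force passes 120 N, or if a joint passes its speed limit or range.

## Working session

There is one attempt and no reset: what is moved stays moved. The work goes in short steps, Python scripts to look and compute and a tool call to move; the robot and the scene stay as the last step left them, time stands still between calls to the robot, and variables do not carry over. Pictures are saved under pics/ and viewed, at most 10 in all, crops included, and the job is handed in when it is done.

Besides the shell and the picture viewer there is one more tool, called after ">>>" as a command line: name --pt "numbers of a row" for each row, then --argument value for the rest. step_arm: Moves the arm, as the interface text tells. Its arguments: {"type":"object","properties":{"translation":{"type":"array","items":{"type":"array","items":{"type":"number"}}},"twist":{"type":"array","items":{"type":"number"}},"gripper":{"type":"array","items":{"type":"number"}},"squeeze":{"type":"number"}},"required":["translation","twist","gripper"]}

```bash
mkdir -p pics; ls
python3 - <<'E'
from workcell import manip, optics
import cv2
s=manip.state()
for k,v in s.items(): print(k,v)
print(manip.tcp_to_grasp)
for n in ("top","side"):
    c=optics.get_calibration(n); print(n,c)
    cv2.imwrite(f"pics/{n}0.png",cv2.cvtColor(optics.camera(n),cv2.COLOR_RGB2BGR))
E
```

```text
pics
clock 0.0
q [ 1.17109777  0.32179263 -0.07005882  1.45169076  0.02261362  1.37079434
 -0.05687383]
qd [-0.00056458 -0.00055629 -0.00010465 -0.00022029 -0.00046223 -0.00046738
 -0.0006811 ]
tau [-1.15099323e-03 -4.91284096e+01 -4.04575747e-01 -3.12525380e+01
 -6.38302742e-02  4.38011752e-02  1.88743734e-04]
ee_pos [ 0.26106812 -0.59465622  0.22147313]
tcp_rot [-9.14787584e-04  9.78668530e-01  2.05443442e-01 -2.53893089e-04]
force [-0.3526551  -0.27279348  0.35085416]
moment [-0.01972182 -0.00654771 -0.05523781]
finger_force 0.0
width 0.0870977329696175
0.0187
top {'mtx': array([[537.33915646,   0.        , 279.00722797],
       [  0.        , 537.33915646, 207.56117948],
       [  0.        ,   0.        ,   1.        ]]), 'k1': -0.11327221163824902, 'rvec': array([ 2.17439181, -2.16118491,  0.07594068]), 'tvec': array([0.03885671, 0.48958196, 1.42080154])}
side {'mtx': array([[381.16938644,   0.        , 287.24439671],
       [  0.        , 381.16938644, 210.53366183],
       [  0.        ,   0.        ,   1.        ]]), 'k1': -0.05107277879688871, 'rvec': array([ 1.09154695, -2.40994265,  1.02831806]), 'tvec': array([0.34762541, 0.32268358, 0.64355059])}
```

View pics/top0.png

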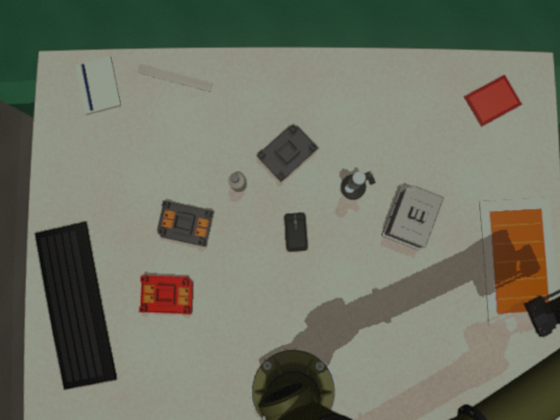

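View pics/side0.png

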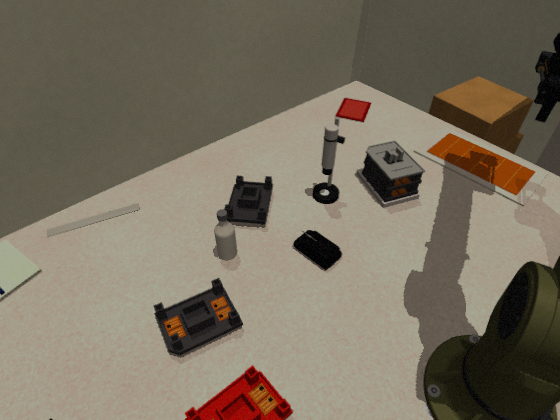

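The top view has +x up and +y left. The stack with its light cover is at about (413,215) px and the loose tray with copper boards at (186,222). The empty tray is at (288,152), the bottle at (237,182), the mouse at (296,232), the scope at (355,185), and the red decoy at (166,294). Next I'll write the helpers and zoom in.

```bash
cat > h.py <<'E'
import numpy as np, cv2
from workcell import manip, optics
def cal(n):
    c=optics.get_calibration(n); R=cv2.Rodrigues(c["rvec"])[0]
    return c["mtx"],c["k1"],R,np.array(c["tvec"],float).ravel()
def dist(k): return np.array([k,0,0,0,0.])
def proj(n,P):
    K,k,R,t=cal(n)
    return cv2.projectPoints(np.atleast_2d(np.asarray(P,float)),R,t,K,dist(k))[0].reshape(-1,2)
def ray(n,uv):
    K,k,R,t=cal(n)
    u=cv2.undistortPoints(np.asarray(uv,float).reshape(-1,1,2),K,dist(k)).reshape(-1,2)
    d=np.c_[u,np.ones(len(u))]@R
    return -R.T@t,d
def onz(n,uv,z):
    c,d=ray(n,uv); z=np.broadcast_to(z,len(d))
    return c+d*((z-c[2])/d[:,2])[:,None]
def fit(model,world):
    # 2-D rigid fit: returns x,y,yaw
    m=np.asarray(model,float);w=np.asarray(world,float)[:,:2]
    a=m-m.mean(0);b=w-w.mean(0)
    yaw=np.arctan2((a[:,0]*b[:,1]-a[:,1]*b[:,0]).sum(),(a*b).sum())
    c,s=np.cos(yaw),np.sin(yaw);R=np.array([[c,-s],[s,c]])
    t=w.mean(0)-R@m.mean(0); res=w-(m@R.T+t)
    return t,yaw,res
def grab(n,name=None):
    im=cv2.cvtColor(optics.camera(n),cv2.COLOR_RGB2BGR)
    if name: cv2.imwrite(f"pics/{name}.png",im)
    return im
E
python3 - <<'E'
from h import *
im=cv2.imread("pics/top0.png")
def crop(x,y,w=78,h=96,f=5):
    c=im[y:y+h,x:x+w]; c=cv2.resize(c,None,fx=f,fy=f,interpolation=cv2.INTER_CUBIC)
    return np.clip(c.astype(float)*1.6,0,255).astype('uint8')
a=crop(374,170); b=crop(148,180)
cv2.imwrite("pics/z1.png",np.hstack([a,b])); print(a.shape)
for nm,uv,z in [("stack",(412,215),.09),("tray",(186,222),.04),("empty",(288,152),.04),("bottle",(237,182),.1),("mouse",(296,232),.03),("scope",(353,188),.0)]:
    print(nm,onz("top",[uv],z)[0].round(3))
E
```

```text
(480, 390, 3)
stack [ 0.466 -0.3    0.09 ]
tray [0.448 0.289 0.04 ]
empty [0.637 0.018 0.04 ]
bottle [0.547 0.148 0.1  ]
mouse [ 0.424 -0.004  0.03 ]
scope [ 0.546 -0.16   0.   ]
```

View pics/z1.png

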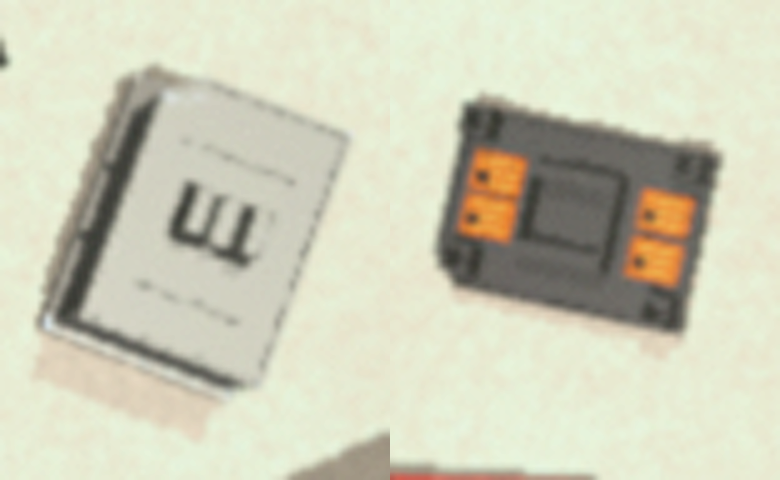

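The zoomed crops show two things:
- **Cover:** its cut corner is at the upper left, near crop (175,88), so the stack yaw is about -20°.
- **Tray:** its cut corner is at the lower left, near crop (450,272), so the tray yaw is about +79°.

Next I'll fit the cover's edges and the boards' mask for proper estimates.

```bash
cat > m.py <<'E'
from h import *
from scipy.ndimage import map_coordinates
def edge(g,a,b,lo=.15,hi=.85,w=3,sign=0):
    """refine the line a-b (px) by the strongest gradient across it; returns (point,dir)"""
    a=np.array(a,float);b=np.array(b,float);d=(b-a)/np.hypot(*(b-a));n=np.array([-d[1],d[0]])
    s=np.arange(-w,w+.01,.1);pts=[]
    for f in np.linspace(lo,hi,40):
        p=a+f*(b-a); q=p+s[:,None]*n
        v=np.gradient(map_coordinates(g,[q[:,1],q[:,0]],order=1)); v=cv2.GaussianBlur(v.reshape(-1,1),(1,7),0).ravel()
        v=abs(v) if sign==0 else v*sign
        pts.append(q[v.argmax()])
    l=cv2.fitLine(np.array(pts,np.float32),cv2.DIST_HUBER,0,.01,.01).ravel()
    return l[2:],l[:2]
def cross(l,m):
    A=np.c_[l[1],-m[1]]; k=np.linalg.solve(A,m[0]-l[0]); return l[0]+k[0]*l[1]
E
python3 - <<'E'
from m import *
for n in("top","side"): print(n,"cam at",ray(n,[(280,210)])[0].round(3))
im=cv2.imread("pics/top0.png"); g=im.astype(float).mean(2)
o=np.array([374,170])
P=lambda x,y:o+np.array([x,y])/5-.4
C={"tl":P(145,82),"tr":P(350,135),"br":P(257,385),"bl":P(75,320),"c1":P(160,97),"c2":P(200,85)}
# world of edges on z=.0925 (far) / .0925 near
L=edge(g,C["bl"],C["c1"]);R=edge(g,C["br"],C["tr"]);T=edge(g,C["c2"],C["tr"]);B=edge(g,C["bl"],C["br"])
cs=[cross(T,R),cross(B,R),cross(B,L),cross(T,L)]
print("corners px",np.round(cs,1).tolist())
for z in (.09,.0925):
    w=onz("top",cs,z); t,y,r=fit([[.07,-.05],[-.07,-.05],[-.07,.05],[.07,.05]],w)
    print("stack",z,t.round(4),np.degrees(y).round(2),(r*1000).round(1).tolist())
# tabs dark pattern centre & boards
hsv=cv2.cvtColor(im,cv2.COLOR_BGR2HSV)
m=cv2.inRange(hsv,(5,150,80),(25,255,255)); m[:, :150]=0;m[:,215:]=0;m[:195]=0;m[250:]=0
n,lab,st,ce=cv2.connectedComponentsWithStats(m)
print(st[1:,4],ce[1:].round(1).tolist())
ys,xs=np.nonzero(m); w=onz("top",np.c_[xs,ys],.023)
r=cv2.minAreaRect((w[:,:2]*1000).astype(np.float32)); print("boards rect mm",r, "mean",w.mean(0))
E
```

```text
top cam at [0.363 0.016 1.459]
side cam at [0.064 0.426 0.674]
corners px [[443.8999938964844, 196.39999389648438], [424.5, 249.8000030517578], [388.3999938964844, 235.39999389648438], [407.79998779296875, 182.39999389648438]]
stack 0.09 [ 0.4638 -0.3112] -21.01 [[3.2, -1.1], [-3.4, 1.5], [-2.8, 0.7], [3.0, -1.1]]
stack 0.0925 [ 0.4636 -0.3106] -21.01 [[3.1, -1.0], [-3.2, 1.5], [-2.7, 0.6], [2.9, -1.1]]
[167  78  80] [[168.1, 218.6], [202.7, 222.1], [200.4, 231.6]]
boards rect mm ((446.4202880859375, 295.75592041015625), (121.93080139160156, 47.53173828125), 76.91561126708984) mean [0.44712234 0.29673318 0.023     ]
```

Run:
```python
from m import *
im=cv2.imread("pics/top0.png"); g=im.astype(float).mean(2)
o=np.array([374,170])
P=lambda x,y:o+np.array([x,y])/5-.4
C={"tr":P(350,135),"br":P(257,385),"bl":P(75,320),"c1":P(160,97),"c2":P(200,85)}
L=edge(g,C["bl"],C["c1"]);R=edge(g,C["br"],C["tr"]);T=edge(g,C["c2"],C["tr"])
for w,sg in((1.8,-1),(2.5,-1)):
    B=edge(g,C["bl"],C["br"],w=w,sign=sg)
    cs=[cross(T,R),cross(B,R),cross(B,L),cross(T,L)]
    w=onz("top",cs,.0915); t,y,r=fit([[.07,-.05],[-.07,-.05],[-.07,.05],[.07,.05]],w)
    print("stack",t.round(4),np.degrees(y).round(2),(r*1000).round(1).tolist())
    print(np.round(cs,1).tolist())
    for l in(L,R,T,B): print(np.degrees(np.arctan2(l[1][1],l[1][0])).round(1),end=" ")
# dark tab tops: threshold centroid; predicted
q=o+np.array([[170,180],[265,180],[265,270],[170,270]])/5
m=np.zeros(g.shape,np.uint8);cv2.fillPoly(m,[q.astype(int)],1); ys,xs=np.nonzero((g<60)&(m>0)); print("dark",len(xs),xs.mean(),ys.mean())
c,s=np.cos(y),np.sin(y)
tab=np.array([[t[0]+c*a-s*b,t[1]+s*a+c*b,.118] for a,b in((-.012,.02),(.012,.02),(.012,-.02),(-.012,-.02))])
print("tab tops px",proj("top",tab).round(1).tolist(), "in crop",((proj("top",tab)-o+.4)*5).round(0).tolist())
side=cv2.imread("pics/side0.png")
# overlay check in the side view
f=4;x0,y0=345,125
cr=cv2.resize(side[y0:y0+90,x0:x0+100],None,fx=f,fy=f,interpolation=cv2.INTER_CUBIC)
cr=np.clip(cr*1.5,0,255).astype('uint8')
out=[(-.07,-.05),(.07,-.05),(.07,.034),(.054,.05),(-.07,.05)]
pp=proj("side",[[t[0]+c*a-s*b,t[1]+s*a+c*b,.0925] for a,b in out]);pt=proj("side",tab)
for p in(pp,pt): cv2.polylines(cr,[((p-[x0,y0]+.5)*f-.5).round().astype(int)],True,(0,0,255),1)
f2=5;ct=cv2.resize(im[170:266,374:452],None,fx=f2,fy=f2,interpolation=cv2.INTER_CUBIC)
for p in (proj("top",[[t[0]+c*a-s*b,t[1]+s*a+c*b,.0925] for a,b in out]),proj("top",tab)):
    cv2.polylines(ct,[((p-o+.5)*f2-.5).round().astype(int)],True,(0,0,255),1)
cv=np.zeros((480,790,3),np.uint8);cv[:360,:400]=cr;cv[:,400:]=ct;cv2.imwrite("pics/ov1.png",cv)
```

```text
stack [ 0.4667 -0.312 ] -21.01 [[0.1, 0.1], [-0.3, 0.3], [0.2, -0.5], [-0.1, 0.1]]
[[443.8999938964844, 196.39999389648438], [425.3999938964844, 247.39999389648438], [389.20001220703125, 233.10000610351562], [407.79998779296875, 182.39999389648438]]
-69.8 -70.0 21.2 21.7 stack [ 0.4667 -0.312 ] -21.01 [[0.1, 0.1], [-0.3, 0.3], [0.2, -0.5], [-0.1, 0.1]]
[[443.8999938964844, 196.39999389648438], [425.3999938964844, 247.39999389648438], [389.20001220703125, 233.10000610351562], [407.79998779296875, 182.39999389648438]]
-69.8 -70.0 21.2 21.7 dark 45 415.22222222222223 215.48888888888888
tab tops px [[410.1, 215.5], [413.4, 206.6], [428.2, 212.4], [424.9, 221.2]] in crop [[183.0, 229.0], [199.0, 185.0], [273.0, 214.0], [257.0, 258.0]]
```

View pics/ov1.png

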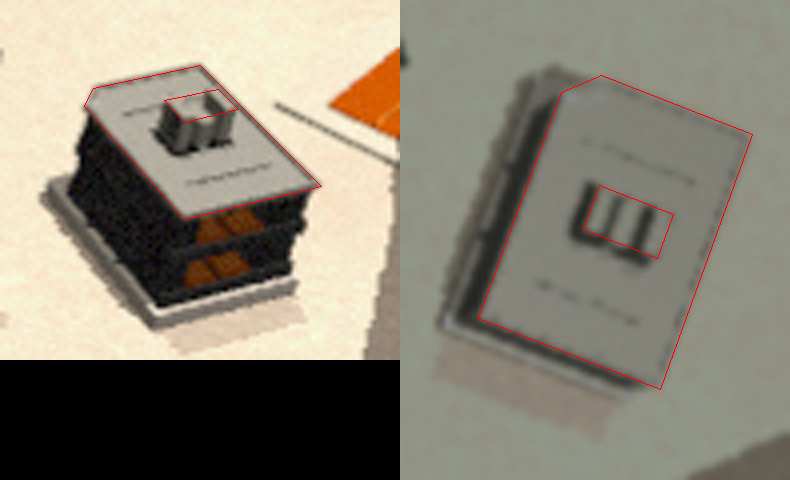

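The red overlay follows the cover outline and tab tops in both views, so the stack is at (0.4667, -0.312) with yaw -21.0°. I'll move above the cover with tool yaw -21°, pinching across the stack's y.

```bash
cat > go.py <<'E'
from h import *
def pose():
    s=manip.state(); w,x,y,z=s["tcp_rot"]
    R=cv2.Rodrigues(np.zeros(3))[0]
    from scipy.spatial.transform import Rotation as Q
    R=Q.from_quat([x,y,z,w]).as_matrix(); return s,np.array(s["ee_pos"]),R,np.arctan2(R[1,0],R[0,0])
def go(x,y,z,psi):
    """prints twist (rad), then shift in the target tool axes in units of 40 mm"""
    s,p,R,a=pose(); tw=(a-np.radians(psi)+np.pi)%(2*np.pi)-np.pi
    c,n=np.cos(np.radians(psi)),np.sin(np.radians(psi))
    d=np.array([x,y,z])-p; t=np.array([c*d[0]+n*d[1], n*d[0]-c*d[1], -d[2]])
    print("t",round(s["clock"],2),"pos",p.round(4),"psi",np.degrees(a).round(2),"tilt",np.degrees(np.arccos(-R[2,2])).round(2),"F",np.round(s["force"],1),"w",round(s["width"],4),"ff",round(s["finger_force"],1))
    print("twist",tw.round(4),"shift/40mm",(t/.04).round(3))
E
python3 -c "
from go import *
go(.4667,-.312,.15,-21)"
```

```text
t 0.1 pos [ 0.2611 -0.5947  0.2216] psi 23.71 tilt 0.09 F [0.8 0.3 0.7] w 0.0871 ff 0.0
twist 0.7803 shift/40mm [ 2.265 -8.441  1.79 ]
```

>>> step_arm --pt "0 0 0" --pt "0 0 0" --pt "0 0 0" --pt "0 0 0" --pt "0 0 0" --twist '[0.156, 0.156, 0.156, 0.156, 0.156]' --gripper '[0.3, 0.3, 0.3, 0.3, 0.3]' --squeeze 25

```text
clock: 0.72
ee_pos: [0.2612, -0.5948, 0.2219]
tcp_rot: [-0.0, 0.983, -0.185, -0.0]
force: [-0.1, 0.2, 0.3]
width: 0.0617
finger_force: 0.0
```

>>> step_arm --pt "0.23 -0.84 0" --pt "0.23 -0.84 0" --pt "0.23 -0.84 0" --pt "0.23 -0.84 0" --pt "0.23 -0.84 0" --twist '[0, 0, 0, 0, 0]' --gripper '[0.3, 0.3, 0.3, 0.3, 0.3]'

```text
clock: 1.35
ee_pos: [0.3648, -0.4535, 0.2221]
tcp_rot: [-0.0, 0.983, -0.182, -0.0]
force: [1.5, -0.7, 0.3]
width: 0.0612
finger_force: 0.0
```

>>> step_arm --pt "0.23 -0.84 0.2" --pt "0.23 -0.84 0.3" --pt "0.23 -0.84 0.4" --pt "0.23 -0.84 0.4" --pt "0.23 -0.84 0.4" --twist '[0, 0, 0, 0, 0]' --gripper '[0.3, 0.3, 0.3, 0.3, 0.3]'

```text
clock: 1.98
ee_pos: [0.4678, -0.3133, 0.1537]
tcp_rot: [-0.0, 0.983, -0.182, -0.0]
force: [-0.2, -0.5, 0.6]
width: 0.0613
finger_force: 0.0
```

```bash
python3 -c "
from go import *
go(.4667,-.312,.15,-21)
grab('side','s1');grab('top','t1')"
```

```text
t 1.98 pos [ 0.4678 -0.3133  0.1537] psi -20.99 tilt 0.03 F [-0.2 -0.5  0.6] w 0.0613 ff 0.0
twist 0.0002 shift/40mm [-0.038 -0.02   0.092]
```

>>> step_arm --pt "-0.04 -0.02 0.4" --pt "0 0 0.4" --pt "0 0 0.4" --pt "0 0 0.22" --pt "0 0 0" --twist '[0, 0, 0, 0, 0]' --gripper '[0.3, 0.3, 0.3, 0.3, 0.3]'

```text
clock: 2.7
ee_pos: [0.4657, -0.313, 0.0968]
tcp_rot: [-0.0, 0.983, -0.182, -0.001]
force: [0.2, 0.1, -0.5]
width: 0.0615
finger_force: 0.0
```

Run:
```python
from go import *
go(.4667,-.312,.095,-21)
s=grab('side','s2');t=grab('top','t2')
a=cv2.resize(s[80:220,330:450],(480,560),interpolation=cv2.INTER_CUBIC)
cv2.imwrite("pics/v1.png",np.clip(a*1.5,0,255).astype('uint8'))
```

```text
t 2.7 pos [ 0.4657 -0.313   0.0968] psi -21.01 tilt 0.1 F [ 0.2  0.1 -0.5] w 0.0615 ff 0.0
twist -0.0001 shift/40mm [ 0.015 -0.032  0.044]
```

View pics/v1.png

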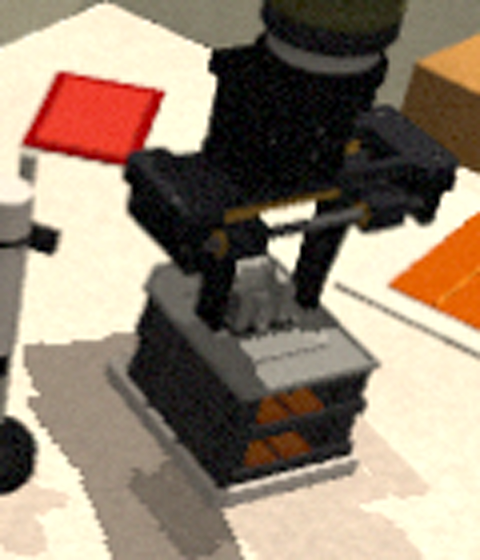

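The fingers straddle the two tabs, at crop (215,300) and (315,290), and the scope is well clear. I'll pinch.

>>> step_arm --pt "0.01 -0.03 0.04" --pt "0 0 0" --pt "0 0 0" --pt "0 0 0" --pt "0 0 0" --twist '[0, 0, 0, 0, 0]' --gripper '[0.45, 0.55, 0.7, 0.8, 0.8]' --squeeze 25

```text
clock: 3.42
ee_pos: [0.467, -0.3131, 0.0967]
tcp_rot: [0.001, 0.983, -0.182, 0.0]
force: [-1.3, -1.5, 2.3]
width: 0.0268
finger_force: 25.0
```

>>> step_arm --pt "0 0 0" --pt "0 0 0" --pt "0 0 0" --pt "0 0 0" --pt "0 0 0" --twist '[0, 0, 0, 0, 0]' --gripper '[0.8, 0.8, 0.8, 0.8, 0.8]'

```text
clock: 4.05
ee_pos: [0.4671, -0.3131, 0.0967]
tcp_rot: [0.001, 0.983, -0.182, 0.0]
force: [-3.3, -3.8, 5.1]
width: 0.0267
finger_force: 25.0
```

```bash
python3 -c "
from go import *
go(.4667,-.312,.095,-21)"
```

```text
t 4.05 pos [ 0.4671 -0.3131  0.0967] psi -21.01 tilt 0.09 F [-3.3 -3.8  5.1] w 0.0267 ff 25.0
twist -0.0002 shift/40mm [-0.018 -0.021  0.042]
```

>>> step_arm --pt "0 0 -0.1" --pt "0 0 -0.1" --pt "0 0 -0.1" --pt "0 0 0" --pt "0 0 0" --twist '[0, 0, 0, 0, 0]' --gripper '[0.8, 0.8, 0.8, 0.8, 0.8]'

```text
clock: 4.68
ee_pos: [0.4664, -0.3121, 0.1077]
tcp_rot: [0.0, 0.983, -0.182, -0.001]
force: [-3.1, -3.3, -2.8]
width: 0.0264
finger_force: 25.0
```

Run:
```python
from go import *
go(.29,-.42,.21,-21)
s=grab('side','s3')
```

```text
t 4.67 pos [ 0.4664 -0.3121  0.1077] psi -21.0 tilt 0.08 F [-3.1 -3.3 -2.8] w 0.0264 ff 25.0
twist 0.0001 shift/40mm [-3.151  4.098 -2.558]
```

>>> step_arm --pt "0 0.025 0" --pt "0 0 0" --pt "0 0 0" --pt "0 0 0" --pt "0 0 0" --twist '[0, 0, 0, 0, 0]' --gripper '[0.8, 0.8, 0.8, 0.8, 0.8]'

```text
clock: 5.35
ee_pos: [0.4674, -0.3125, 0.1084]
tcp_rot: [-0.0, 0.983, -0.182, 0.0]
force: [-0.3, -0.5, -1.2]
width: 0.0267
finger_force: 25.0
```

>>> step_arm --pt "0 0.025 0" --pt "0 0 0" --pt "0 0 0" --pt "0 0 0" --pt "0 0 0" --twist '[0, 0, 0, 0, 0]' --gripper '[0.8, 0.8, 0.8, 0.8, 0.8]'

```text
clock: 5.98
ee_pos: [0.4665, -0.3139, 0.1081]
tcp_rot: [-0.0, 0.983, -0.182, 0.0]
force: [-0.1, -0.1, -1.7]
width: 0.0266
finger_force: 25.0
```

>>> step_arm --pt "0 0.025 0" --pt "0 0 0" --pt "0 0 0" --pt "0 0 0" --pt "0 0 0" --twist '[0, 0, 0, 0, 0]' --gripper '[0.8, 0.8, 0.8, 0.8, 0.8]'

```text
clock: 6.6
ee_pos: [0.4661, -0.3149, 0.1081]
tcp_rot: [0.0, 0.983, -0.182, -0.0]
force: [0.1, -1.1, -2.2]
width: 0.0263
finger_force: 25.0
```

>>> step_arm --pt "0 0.025 0" --pt "0 0 0" --pt "0 0 0" --pt "0 0 0" --pt "0 0 0" --twist '[0, 0, 0, 0, 0]' --gripper '[0.8, 0.8, 0.8, 0.8, 0.8]'

```text
clock: 7.22
ee_pos: [0.4658, -0.3156, 0.1082]
tcp_rot: [-0.0, 0.983, -0.182, 0.0]
force: [0.2, 1.8, -2.7]
width: 0.0271
finger_force: 25.0
```

>>> step_arm --pt "0 0.025 0" --pt "0 0 0" --pt "0 0 0" --pt "0 0 0" --pt "0 0 0" --twist '[0, 0, 0, 0, 0]' --gripper '[0.8, 0.8, 0.8, 0.8, 0.8]'

```text
clock: 7.85
ee_pos: [0.4657, -0.316, 0.1081]
tcp_rot: [-0.0, 0.983, -0.182, 0.0]
force: [1.7, 4.2, -0.3]
width: 0.0264
finger_force: 25.0
```

```bash
python3 -c "
from go import *
go(.29,-.42,.21,-21)"
```

```text
t 7.85 pos [ 0.4657 -0.316   0.1081] psi -20.95 tilt 0.05 F [ 1.7  4.2 -0.3] w 0.0264 ff 25.0
twist 0.0008 shift/40mm [-3.169  4.001 -2.546]
```

>>> step_arm --pt "0 -0.06 0" --pt "0 0 -0.3" --pt "0 0 -0.75" --pt "0 0 -0.75" --pt "0 0 -0.75" --twist '[0, 0, 0, 0, 0]' --gripper '[0.8, 0.8, 0.8, 0.8, 0.8]'

```text
clock: 8.48
ee_pos: [0.4656, -0.3161, 0.2121]
tcp_rot: [0.001, 0.983, -0.183, 0.0]
force: [0.3, 0.3, -2.0]
width: 0.0267
finger_force: 25.0
```

>>> step_arm --pt "-0.6 0.8 0" --pt "-0.6 0.8 0" --pt "-0.6 0.8 0" --pt "-0.6 0.8 0" --pt "-0.77 0.86 0" --twist '[0, 0, 0, 0, 0]' --gripper '[0.8, 0.8, 0.8, 0.8, 0.8]'

```text
clock: 9.1
ee_pos: [0.2879, -0.4225, 0.2113]
tcp_rot: [0.001, 0.983, -0.182, 0.0]
force: [0.9, -1.1, -1.8]
width: 0.0265
finger_force: 25.0
```

>>> step_arm --pt "0 0 0.8" --pt "0 0 0.9" --pt "0 0 0.9" --pt "0 0 0.9" --pt "0 0 0.3" --twist '[0, 0, 0, 0, 0]' --gripper '[0.8, 0.8, 0.8, 0.8, 0.8]'

```text
clock: 9.72
ee_pos: [0.288, -0.4206, 0.0569]
tcp_rot: [-0.0, 0.983, -0.183, -0.001]
force: [0.7, -0.4, -1.6]
width: 0.0266
finger_force: 25.0
```

```bash
python3 -c "
from go import *
go(.29,-.42,.0255,-21)"
```

```text
t 9.72 pos [ 0.288  -0.4206  0.0569] psi -21.03 tilt 0.17 F [ 0.7 -0.4 -1.6] w 0.0266 ff 25.0
twist -0.0006 shift/40mm [ 0.042 -0.031  0.784]
```

>>> step_arm --pt "0 0 0.35" --pt "0 0 0.2" --pt "0 0 0.1" --pt "0 0 0.05" --pt "0 0 0.0" --twist '[0, 0, 0, 0, 0]' --gripper '[0.8, 0.8, 0.8, 0.8, 0.8]'

```text
clock: 10.35
ee_pos: [0.2898, -0.421, 0.0305]
tcp_rot: [0.0, 0.983, -0.182, 0.0]
force: [0.2, -0.5, -2.1]
width: 0.0267
finger_force: 25.0
```

>>> step_arm --pt "0 0 0.04" --pt "0 0 0" --pt "0 0 0" --pt "0 0 0" --pt "0 0 0" --twist '[0, 0, 0, 0, 0]' --gripper '[0.8, 0.8, 0.8, 0.8, 0.8]'

```text
clock: 10.98
ee_pos: [0.2897, -0.4208, 0.0286]
tcp_rot: [0.0, 0.983, -0.182, 0.0]
force: [-0.0, 0.2, -1.6]
width: 0.0266
finger_force: 25.0
```

>>> step_arm --pt "0 0 0.05" --pt "0 0 0" --pt "0 0 0.025" --pt "0 0 0" --pt "0 0 0" --twist '[0, 0, 0, 0, 0]' --gripper '[0.8, 0.8, 0.8, 0.8, 0.8]'

```text
clock: 11.6
ee_pos: [0.2897, -0.4208, 0.0256]
tcp_rot: [0.0, 0.983, -0.182, 0.0]
force: [-0.4, -1.3, -2.3]
width: 0.0262
finger_force: 25.0
```

>>> step_arm --pt "0 0 0.025" --pt "0 0 0" --pt "0 0 0" --pt "0 0 0" --pt "0 0 0" --twist '[0, 0, 0, 0, 0]' --gripper '[0.8, 0.8, 0.8, 0.8, 0.8]'

```text
clock: 12.22
ee_pos: [0.2897, -0.4209, 0.0247]
tcp_rot: [0.0, 0.983, -0.182, 0.0]
force: [-0.4, 0.1, -0.5]
width: 0.0267
finger_force: 25.0
```

>>> step_arm --pt "0 0 0.01" --pt "0 0 0" --pt "0 0 0" --pt "0 0 0" --pt "0 0 0" --twist '[0, 0, 0, 0, 0]' --gripper '[0.8, 0.6, 0.5, 0.4, 0.3]'

```text
clock: 12.85
ee_pos: [0.2896, -0.4207, 0.024]
tcp_rot: [-0.0, 0.983, -0.182, -0.0]
force: [-0.8, 0.5, -0.3]
width: 0.0547
finger_force: 0.0
```

>>> step_arm --pt "0 0 0" --pt "0 0 -0.5" --pt "0 0 -1" --pt "0 0 -1" --pt "0 0 -1" --twist '[0, 0, 0, 0, 0]' --gripper '[0.3, 0.3, 0.3, 0.3, 0.3]'

```text
clock: 13.48
ee_pos: [0.2896, -0.4206, 0.1653]
tcp_rot: [0.0, 0.983, -0.182, -0.0]
force: [0.4, -1.1, -0.4]
width: 0.0608
finger_force: 0.0
```

```bash
python3 -c "
from go import *
go(.29,-.42,.0255,-21)
go(.4464,.2957,.2,77)
go(.2897+.07,-.2,.25,20)"
```

```text
t 13.47 pos [ 0.2896 -0.4206  0.1653] psi -20.98 tilt 0.0 F [ 0.4 -1.1 -0.4] w 0.0608 ff 0.0
twist 0.0003 shift/40mm [ 0.005 -0.018  3.496]
t 13.47 pos [ 0.2896 -0.4206  0.1653] psi -20.98 tilt 0.0 F [ 0.4 -1.1 -0.4] w 0.0608 ff 0.0
twist -1.7101 shift/40mm [18.33  -0.208 -0.867]
t 13.47 pos [ 0.2896 -0.4206  0.1653] psi -20.98 tilt 0.0 F [ 0.4 -1.1 -0.4] w 0.0608 ff 0.0
twist -0.7152 shift/40mm [ 3.534 -4.583 -2.117]
```

>>> step_arm --pt "0 0 -0.8" --pt "0 0 -0.8" --pt "0 0 -0.8" --pt "0 0 0" --pt "0 0 0" --twist '[-0.171, -0.171, -0.171, -0.171, -0.171]' --gripper '[0.3, 0.3, 0.3, 0.3, 0.3]'

```text
clock: 14.1
ee_pos: [0.2898, -0.4209, 0.2606]
tcp_rot: [0.0, 0.97, 0.245, 0.0]
force: [-0.6, -0.6, -0.1]
width: 0.0605
finger_force: 0.0
```

>>> step_arm --pt "0 0 0" --pt "0 0 0" --pt "0 0 0" --pt "0 0 0" --pt "0 0 0" --twist '[-0.171, -0.171, -0.171, -0.171, -0.171]' --gripper '[0.3, 0.3, 0.3, 0.3, 0.3]'

```text
clock: 14.72
ee_pos: [0.2896, -0.4207, 0.26]
tcp_rot: [-0.0, 0.781, 0.625, -0.0]
force: [-1.0, -0.0, 0.8]
width: 0.0611
finger_force: 0.0
```

>>> step_arm --pt "0.94 0.19 0" --pt "0.94 0.19 0" --pt "0.94 0.19 0" --pt "0.94 0.19 0" --pt "0.94 0.19 0" --twist '[0, 0, 0, 0, 0]' --gripper '[0.3, 0.3, 0.3, 0.3, 0.3]'

```text
clock: 15.35
ee_pos: [0.3694, -0.2449, 0.2601]
tcp_rot: [0.0, 0.783, 0.622, -0.0]
force: [-0.1, -0.8, -0.5]
width: 0.0608
finger_force: 0.0
```

>>> step_arm --pt "0.94 0.19 0" --pt "0.94 0.19 0" --pt "0.94 0.19 0" --pt "0.94 0.19 0" --pt "0.94 0.19 0" --twist '[0, 0, 0, 0, 0]' --gripper '[0.3, 0.3, 0.3, 0.3, 0.3]'

```text
clock: 15.98
ee_pos: [0.4487, -0.0703, 0.2601]
tcp_rot: [0.0, 0.783, 0.622, -0.0]
force: [1.4, 0.1, -0.1]
width: 0.0607
finger_force: 0.0
```

>>> step_arm --pt "0.94 0.19 0" --pt "0.94 0.19 0" --pt "0.88 -0.31 0" --pt "0.88 -0.31 0" --pt "0.88 -0.31 0" --twist '[0, 0, 0, 0, 0]' --gripper '[0.3, 0.3, 0.3, 0.3, 0.3]'

```text
clock: 16.6
ee_pos: [0.4673, 0.1108, 0.26]
tcp_rot: [0.0, 0.783, 0.622, -0.0]
force: [0.2, -0.3, -0.8]
width: 0.0609
finger_force: 0.0
```

Run:
```python
from m import *
from go import go
go(.4464,.2957,.2,77)
im=cv2.imread("pics/top0.png"); g=im.astype(float).mean(2); o=np.array([148,180])
P=lambda x,y:o+np.array([x-390,y])/5-.4
# far = top/left edges (rim z .025), near = bottom/right (underside z .015)
T=edge(g,P(470,97),P(718,150),.2,.8);B=edge(g,P(455,285),P(685,332),.15,.8);R=edge(g,P(718,155),P(685,332),.25,.75);L=edge(g,P(468,100),P(440,245),.25,.75)
cs=[cross(B,L),cross(T,L),cross(T,R),cross(B,R)]
for z in(.017,.025):
    w=onz("top",cs,z);t,y,r=fit([[.07,.05],[.07,-.05],[-.07,-.05],[-.07,.05]],w)
    print("tray",t.round(4),np.degrees(y).round(2),(r*1000).round(1).tolist())
```

```text
t 16.6 pos [0.4673 0.1108 0.26  ] psi 76.99 tilt 0.01 F [ 0.2 -0.3 -0.8] w 0.0609 ff 0.0
twist -0.0001 shift/40mm [ 4.386 -1.549  1.501]
tray [0.4467 0.2973] 78.53 [[-0.6, 1.2], [1.3, 0.5], [0.3, -0.3], [-1.0, -1.4]]
tray [0.4463 0.2957] 78.53 [[-0.4, 0.7], [0.9, 0.2], [0.1, 0.1], [-0.6, -1.0]]
```

```bash
python3 -c "
from go import *
go(.446,.2952,.1,78.5)"
```

```text
t 16.6 pos [0.4673 0.1108 0.26  ] psi 76.99 tilt 0.01 F [ 0.2 -0.3 -0.8] w 0.0609 ff 0.0
twist -0.0263 shift/40mm [ 4.411 -1.441  4.001]
```

>>> step_arm --pt "0.88 -0.29 0.2" --pt "0.88 -0.29 0.2" --pt "0.88 -0.29 0.6" --pt "0.88 -0.29 0.8" --pt "0.88 -0.29 0.8" --twist '[-0.026, 0, 0, 0, 0]' --gripper '[0.3, 0.3, 0.3, 0.3, 0.3]'

```text
clock: 17.23
ee_pos: [0.447, 0.2946, 0.1553]
tcp_rot: [0.0, 0.775, 0.632, 0.0]
force: [0.7, -1.7, -0.7]
width: 0.0607
finger_force: 0.0
```

>>> step_arm --pt "0 0 0.7" --pt "0 0 0.7" --pt "0 0 0" --pt "0 0 0" --pt "0 0 0" --twist '[0, 0, 0, 0, 0]' --gripper '[0.3, 0.3, 0.3, 0.3, 0.3]'

```text
clock: 17.85
ee_pos: [0.4478, 0.2942, 0.1015]
tcp_rot: [0.0, 0.775, 0.632, 0.001]
force: [-0.1, 0.2, 1.2]
width: 0.0605
finger_force: 0.0
```

Run:
```python
from go import *
go(.446,.2952,.03,78.5)
s=grab('side','s4');t=grab('top','t4')
b=lambda a:np.clip(a*1.5,0,255).astype('uint8')
A=cv2.resize(s[230:390,120:270],None,fx=3,fy=3,interpolation=cv2.INTER_CUBIC)
B=cv2.resize(t[180:276,374:452],None,fx=4,fy=4,interpolation=cv2.INTER_CUBIC)
C=np.zeros((480,770,3),np.uint8);C[:,:450]=A;C[:384,450:762]=B
cv2.imwrite("pics/v2.png",b(C))
```

```text
t 17.85 pos [0.4478 0.2942 0.1015] psi 78.47 tilt 0.14 F [-0.1  0.2  1.2] w 0.0605 ff 0.0
twist -0.0006 shift/40mm [ 0.016 -0.049  1.788]
```

View pics/v2.png

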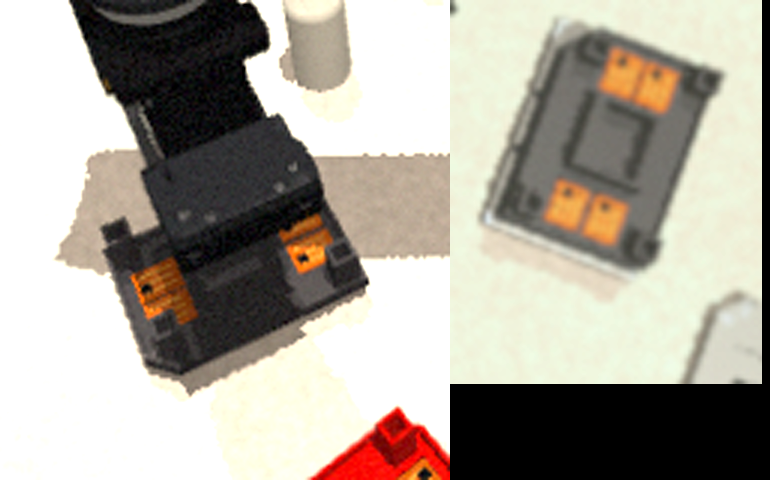

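The gripper is above the collar. The stack is uncovered, with its boards visible, and the cover stands clear at the lower right. I'll go down and grip the collar.

>>> step_arm --pt "0.01 -0.05 0.6" --pt "0 0 0.6" --pt "0 0 0.4" --pt "0 0 0.18" --pt "0 0 0" --twist '[0, 0, 0, 0, 0]' --gripper '[0.3, 0.3, 0.3, 0.3, 0.3]'

```text
clock: 18.58
ee_pos: [0.445, 0.2946, 0.0289]
tcp_rot: [-0.0, 0.774, 0.633, -0.0]
force: [-0.3, 0.0, 0.1]
width: 0.0608
finger_force: 0.0
```

>>> step_arm --pt "0 0 0" --pt "0 0 0" --pt "0 0 0" --pt "0 0 0" --pt "0 0 0" --twist '[0, 0, 0, 0, 0]' --gripper '[0.38, 0.38, 0.38, 0.38, 0.38]' --squeeze 10

```text
clock: 19.2
ee_pos: [0.445, 0.2945, 0.029]
tcp_rot: [0.0, 0.775, 0.633, 0.0]
force: [-0.2, 0.5, 0.3]
width: 0.054
finger_force: 0.0
```

```bash
python3 -c "
from go import *
go(.446,.2952,.0225,78.5)"
```

```text
t 19.2 pos [0.445  0.2945 0.029 ] psi 78.48 tilt 0.01 F [-0.2  0.5  0.3] w 0.054 ff 0.0
twist -0.0004 shift/40mm [0.022 0.021 0.162]
```

Now I'll lower 6 mm and close gently, so the tray self-aligns, then firm up the grip.

>>> step_arm --pt "0 0 0.08" --pt "0 0 0.08" --pt "0 0 0" --pt "0 0 0" --pt "0 0 0" --twist '[0, 0, 0, 0, 0]' --gripper '[0.38, 0.38, 0.42, 0.5, 0.5]'

```text
clock: 19.82
ee_pos: [0.4449, 0.2943, 0.0223]
tcp_rot: [0.0, 0.774, 0.633, -0.0]
force: [1.2, -0.1, -2.5]
width: 0.0501
finger_force: 10.0
```

>>> step_arm --pt "0 0 0" --pt "0 0 0" --pt "0 0 0" --pt "0 0 -0.1" --pt "0 0 -0.1" --twist '[0, 0, 0, 0, 0]' --gripper '[0.5, 0.5, 0.5, 0.5, 0.5]' --squeeze 40

```text
clock: 20.45
ee_pos: [0.4447, 0.2946, 0.0306]
tcp_rot: [-0.0, 0.774, 0.633, -0.0]
force: [0.2, -1.0, -3.7]
width: 0.0496
finger_force: 40.0
```

```bash
python3 -c "
from go import *
go(.446,.2952,.0225,78.5)"
```

```text
t 20.45 pos [0.4447 0.2946 0.0306] psi 78.5 tilt 0.03 F [ 0.2 -1.  -3.7] w 0.0496 ff 40.0
twist -0.0001 shift/40mm [0.022 0.029 0.203]
```

>>> step_arm --pt "0 0 -0.4" --pt "0 0 -0.7" --pt "0 0 -0.7" --pt "0 0 -0.7" --pt "0 0 -0.7" --twist '[0, 0.17, 0.174, 0.174, 0.174]' --gripper '[0.5, 0.5, 0.5, 0.5, 0.5]'

```text
clock: 21.08
ee_pos: [0.4448, 0.2949, 0.1606]
tcp_rot: [-0.0, 0.944, 0.33, 0.001]
force: [-0.2, 0.5, -3.6]
width: 0.0494
finger_force: 40.0
```

>>> step_arm --pt "0 0 -0.7" --pt "0 0 -0.7" --pt "0 0 -0.7" --pt "0 0 -0.7" --pt "0 0 -0.75" --twist '[0.174, 0.174, 0.174, 0.174, 0.174]' --gripper '[0.5, 0.5, 0.5, 0.5, 0.5]'

```text
clock: 21.7
ee_pos: [0.4442, 0.2949, 0.3024]
tcp_rot: [-0.0, 0.995, -0.098, 0.0]
force: [1.4, -0.1, -3.8]
width: 0.0498
finger_force: 40.0
```

>>> step_arm --pt "0.1 0.2 0" --pt "0.4 0.82 0" --pt "0.4 0.82 0" --pt "0.4 0.82 0" --pt "0.4 0.82 0" --twist '[0.174, 0, 0, 0, 0]' --gripper '[0.5, 0.5, 0.5, 0.5, 0.5]'

```text
clock: 22.32
ee_pos: [0.4597, 0.14, 0.3016]
tcp_rot: [-0.0, 0.983, -0.181, 0.001]
force: [1.1, 0.1, -3.9]
width: 0.0499
finger_force: 40.0
```

```bash
python3 -c "
from go import *
go(.47,0,.3,-21)
go(.4648,-.3139,.3,-21)"
```

```text
t 22.32 pos [0.4597 0.14   0.3016] psi -20.9 tilt 0.08 F [ 1.1  0.1 -3.9] w 0.0499 ff 40.0
twist 0.0018 shift/40mm [1.495 3.176 0.039]
t 22.32 pos [0.4597 0.14   0.3016] psi -20.9 tilt 0.08 F [ 1.1  0.1 -3.9] w 0.0499 ff 40.0
twist 0.0018 shift/40mm [ 4.186 10.549  0.039]
```

>>> step_arm --pt "0.32 0.81 0" --pt "0.32 0.81 0" --pt "0.32 0.81 0" --pt "0.32 0.81 0" --pt "0.32 0.81 0" --twist '[0.002, 0, 0, 0, 0]' --gripper '[0.5, 0.5, 0.5, 0.5, 0.5]'

```text
clock: 22.95
ee_pos: [0.4613, -0.034, 0.3016]
tcp_rot: [-0.0, 0.983, -0.182, 0.001]
force: [0.2, -0.1, -4.0]
width: 0.0499
finger_force: 40.0
```

>>> step_arm --pt "0.32 0.81 0" --pt "0.32 0.81 0" --pt "0.32 0.81 0" --pt "0.32 0.81 0" --pt "0.32 0.81 0" --twist '[0, 0, 0, 0, 0]' --gripper '[0.5, 0.5, 0.5, 0.5, 0.5]'

```text
clock: 23.58
ee_pos: [0.463, -0.2081, 0.3016]
tcp_rot: [-0.0, 0.983, -0.182, 0.001]
force: [0.4, -0.0, -3.9]
width: 0.05
finger_force: 40.0
```

>>> step_arm --pt "0.32 0.81 0" --pt "0.32 0.81 0" --pt "0.32 0.81 0" --pt "0 0 0" --pt "0 0 0" --twist '[0, 0, 0, 0, 0]' --gripper '[0.5, 0.5, 0.5, 0.5, 0.5]'

```text
clock: 24.2
ee_pos: [0.4642, -0.3112, 0.3011]
tcp_rot: [-0.001, 0.983, -0.182, 0.0]
force: [-0.1, 0.9, -4.3]
width: 0.05
finger_force: 40.0
```

```bash
python3 -c "
from go import *
go(.4648,-.3139,.13,-21)"
```

```text
t 24.2 pos [ 0.4642 -0.3112  0.3011] psi -21.03 tilt 0.08 F [-0.1  0.9 -4.3] w 0.05 ff 40.0
twist -0.0004 shift/40mm [0.038 0.058 4.277]
```

>>> step_arm --pt "0.04 0.06 0.8" --pt "0 0 0.9" --pt "0 0 0.9" --pt "0 0 0.9" --pt "0 0 0.77" --twist '[0, 0, 0, 0, 0]' --gripper '[0.5, 0.5, 0.5, 0.5, 0.5]'

```text
clock: 24.82
ee_pos: [0.465, -0.3131, 0.129]
tcp_rot: [-0.0, 0.983, -0.182, 0.0]
force: [-0.1, -1.2, -3.8]
width: 0.0494
finger_force: 40.0
```

>>> step_arm --pt "0 0 0" --pt "0 0 0" --pt "0 0 0" --pt "0 0 0" --pt "0 0 0" --twist '[0, 0, 0, 0, 0]' --gripper '[0.5, 0.5, 0.5, 0.5, 0.5]'

```text
clock: 25.45
ee_pos: [0.4648, -0.3153, 0.1304]
tcp_rot: [0.0, 0.983, -0.183, 0.0]
force: [-0.1, -0.4, -3.8]
width: 0.0497
finger_force: 40.0
```

Run:
```python
from go import *
go(.4648,-.3139,.1143,-21)
s=grab('side','s5')
A=cv2.resize(s[120:220,340:450],None,fx=5,fy=5,interpolation=cv2.INTER_CUBIC)
cv2.imwrite("pics/v3.png",np.clip(A*1.6,0,255).astype('uint8'))
```

```text
t 25.45 pos [ 0.4648 -0.3153  0.1304] psi -21.1 tilt 0.06 F [-0.1 -0.4 -3.8] w 0.0497 ff 40.0
twist -0.0018 shift/40mm [-0.012 -0.034  0.402]
```

View pics/v3.png

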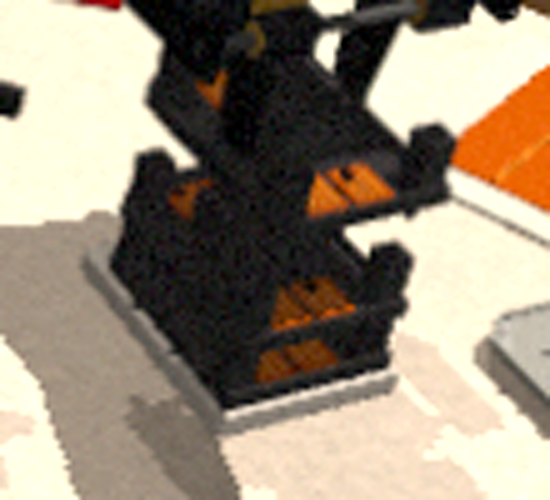

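The tray hangs level above the stack with its pins over the posts; the right pin at crop (410,205) is above the post at (390,255). I'll lower it into the pointed range and probe by force.

>>> step_arm --pt "0 -0.02 0.2" --pt "0 0 0.2" --pt "0 0 0.1" --pt "0 0 0" --pt "0 0 0" --twist '[0, 0, 0, 0, 0]' --gripper '[0.5, 0.5, 0.5, 0.5, 0.5]'

```text
clock: 26.12
ee_pos: [0.4649, -0.3145, 0.1099]
tcp_rot: [0.0, 0.983, -0.183, 0.0]
force: [0.2, 1.1, -4.4]
width: 0.05
finger_force: 40.0
```

>>> step_arm --pt "0 0 0.05" --pt "0 0 0" --pt "0 0 0.05" --pt "0 0 0" --pt "0 0 0" --twist '[0, 0, 0, 0, 0]' --gripper '[0.5, 0.5, 0.5, 0.5, 0.5]'

```text
clock: 26.75
ee_pos: [0.4648, -0.3144, 0.1058]
tcp_rot: [0.0, 0.983, -0.183, 0.0]
force: [0.4, -0.7, -3.6]
width: 0.0498
finger_force: 40.0
```

```bash
python3 -c "
from go import *
go(.4648,-.3139,.0943,-21)"
```

```text
t 26.75 pos [ 0.4648 -0.3144  0.1058] psi -21.1 tilt 0.0 F [ 0.4 -0.7 -3.6] w 0.0498 ff 40.0
twist -0.0017 shift/40mm [-0.005 -0.012  0.286]
```

>>> step_arm --pt "0 0 0.04" --pt "0 0 0.04" --pt "0 0 0" --pt "0 0 0" --pt "0 0 0" --twist '[0, 0, 0, 0, 0]' --gripper '[0.5, 0.5, 0.5, 0.5, 0.5]'

```text
clock: 27.38
ee_pos: [0.4648, -0.3144, 0.1026]
tcp_rot: [0.0, 0.983, -0.183, 0.0]
force: [0.0, 0.5, -3.3]
width: 0.0497
finger_force: 40.0
```

>>> step_arm --pt "0 0 0.05" --pt "0 0 0.05" --pt "0 0 0.05" --pt "0 0 0" --pt "0 0 0" --twist '[0, 0, 0, 0, 0]' --gripper '[0.5, 0.5, 0.5, 0.5, 0.5]'

```text
clock: 28.0
ee_pos: [0.4648, -0.3144, 0.0965]
tcp_rot: [0.0, 0.983, -0.183, 0.0]
force: [0.7, 0.2, -3.6]
width: 0.0501
finger_force: 40.0
```

>>> step_arm --pt "0 0 0.03" --pt "0 0 0" --pt "0 0 0" --pt "0 0 0" --pt "0 0 0" --twist '[0, 0, 0, 0, 0]' --gripper '[0.5, 0.5, 0.5, 0.5, 0.5]'

```text
clock: 28.62
ee_pos: [0.4648, -0.3144, 0.0954]
tcp_rot: [0.0, 0.983, -0.183, 0.0]
force: [0.1, -0.3, -3.5]
width: 0.0496
finger_force: 40.0
```

>>> step_arm --pt "0 0 0.025" --pt "0 0 0" --pt "0 0 0" --pt "0 0 0" --pt "0 0 0" --twist '[0, 0, 0, 0, 0]' --gripper '[0.5, 0.5, 0.5, 0.5, 0.5]'

```text
clock: 29.25
ee_pos: [0.4648, -0.3145, 0.0944]
tcp_rot: [0.0, 0.983, -0.183, 0.0]
force: [1.3, -1.0, -3.6]
width: 0.0497
finger_force: 40.0
```

>>> step_arm --pt "0 0 0.02" --pt "0 0 0" --pt "0 0 0.02" --pt "0 0 0" --pt "0 0 0" --twist '[0, 0, 0, 0, 0]' --gripper '[0.5, 0.5, 0.5, 0.5, 0.5]'

```text
clock: 29.88
ee_pos: [0.4649, -0.3145, 0.0943]
tcp_rot: [0.0, 0.983, -0.183, 0.0]
force: [-3.2, 1.7, 8.8]
width: 0.05
finger_force: 40.0
```

>>> step_arm --pt "0 0 -0.02" --pt "0 0 0" --pt "0 0 0" --pt "0 0 0" --pt "0 0 -0.2" --twist '[0, 0, 0, 0, 0]' --gripper '[0.5, 0.38, 0.38, 0.38, 0.38]'

```text
clock: 30.5
ee_pos: [0.4643, -0.3141, 0.1011]
tcp_rot: [-0.0, 0.983, -0.183, -0.001]
force: [-0.8, -0.4, 0.7]
width: 0.0544
finger_force: 0.0
```

>>> step_arm --pt "0 0 -0.5" --pt "0 0 -0.9" --pt "0 0 -0.9" --pt "0 0 -0.5" --pt "0 0 0" --twist '[0, 0, 0, 0, 0]' --gripper '[0.3, 0.3, 0.3, 0.3, 0.3]'

```text
clock: 31.12
ee_pos: [0.4659, -0.3151, 0.2159]
tcp_rot: [0.001, 0.983, -0.183, 0.002]
force: [-0.7, 0.1, -0.5]
width: 0.0611
finger_force: 0.0
```

>>> step_arm --pt "-0.6 0.8 0" --pt "-0.6 0.8 0" --pt "-0.65 0.8 0" --pt "-0.65 0.8 0" --pt "-0.64 0.85 0" --twist '[0, 0, 0, 0, 0]' --gripper '[0.3, 0.3, 0.3, 0.3, 0.3]'

```text
clock: 31.75
ee_pos: [0.2877, -0.4203, 0.2123]
tcp_rot: [-0.001, 0.983, -0.183, -0.001]
force: [0.2, -1.1, 0.2]
width: 0.0607
finger_force: 0.0
```

Run:
```python
from go import *
go(.2897,-.4209,.0245,-21)
s=grab('side','s6');t=grab('top','t6')
A=cv2.resize(s[110:220,340:450],None,fx=4,fy=4,interpolation=cv2.INTER_CUBIC)
B=cv2.resize(t[170:266,374:452],None,fx=4,fy=4,interpolation=cv2.INTER_CUBIC)
C=np.zeros((440,752,3),np.uint8);C[:,:440]=A;C[:384,440:]=B
cv2.imwrite("pics/v4.png",np.clip(C*1.6,0,255).astype('uint8'))
```

```text
t 31.75 pos [ 0.2877 -0.4203  0.2123] psi -21.08 tilt 0.1 F [ 0.2 -1.1  0.2] w 0.0607 ff 0.0
twist -0.0014 shift/40mm [ 5.100e-02 -3.000e-03  4.694e+00]
```

View pics/v4.png

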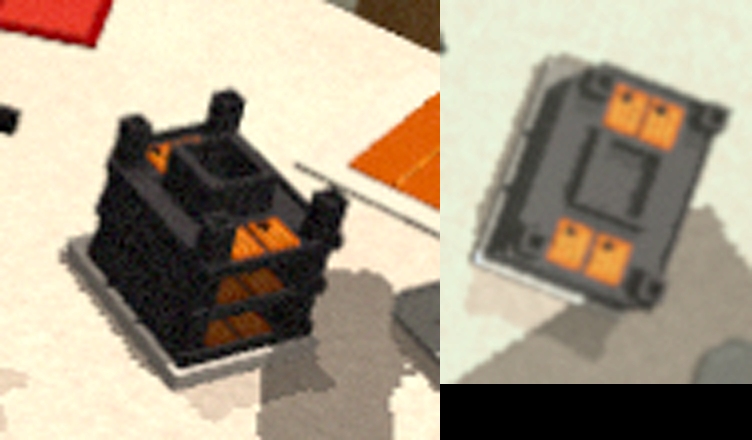

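The tray is fully down, with three levels visible at even spacing and the cut corners aligned at the upper left in the top view. Next I'll fetch the cover.

>>> step_arm --pt "0.05 0 0.8" --pt "0 0 0.9" --pt "0 0 0.9" --pt "0 0 0.6" --pt "0 0 0" --twist '[0, 0, 0, 0, 0]' --gripper '[0.3, 0.3, 0.3, 0.3, 0.3]'

```text
clock: 32.48
ee_pos: [0.2901, -0.4188, 0.0828]
tcp_rot: [-0.002, 0.983, -0.183, -0.002]
force: [-0.8, -0.1, 0.3]
width: 0.0611
finger_force: 0.0
```

>>> step_arm --pt "0 0 0.5" --pt "0 0 0.5" --pt "0 0 0.4" --pt "0 0 0" --pt "0 0 0" --twist '[0, 0, 0, 0, 0]' --gripper '[0.3, 0.3, 0.3, 0.3, 0.3]'

```text
clock: 33.1
ee_pos: [0.2916, -0.4217, 0.0303]
tcp_rot: [0.0, 0.983, -0.183, 0.0]
force: [0.0, -0.0, -0.5]
width: 0.0607
finger_force: 0.0
```

```bash
python3 -c "
from go import *
go(.2897,-.4209,.0245,-21)"
```

```text
t 33.1 pos [ 0.2916 -0.4217  0.0303] psi -21.1 tilt 0.08 F [ 0.  -0.  -0.5] w 0.0607 ff 0.0
twist -0.0017 shift/40mm [-0.051 -0.001  0.146]
```

>>> step_arm --pt "-0.05 0 0.1" --pt "0 0 0.03" --pt "0 0 0" --pt "0 0 0" --pt "0 0 0" --twist '[-0.002, 0, 0, 0, 0]' --gripper '[0.3, 0.3, 0.3, 0.3, 0.3]'

```text
clock: 33.72
ee_pos: [0.2894, -0.4205, 0.0245]
tcp_rot: [0.0, 0.983, -0.182, 0.0]
force: [0.2, -0.0, 0.1]
width: 0.0607
finger_force: 0.0
```

```bash
python3 -c "
from go import *
go(.2897,-.4209,.0245,-21)"
```

```text
t 33.73 pos [ 0.2894 -0.4205  0.0245] psi -20.98 tilt 0.02 F [ 0.2 -0.   0.1] w 0.0607 ff 0.0
twist 0.0003 shift/40mm [ 0.012  0.007 -0.001]
```

Now I'll pinch and lift.

>>> step_arm --pt "0.01 0 0" --pt "0 0 0" --pt "0 0 0" --pt "0 0 0" --pt "0 0 0" --twist '[0, 0, 0, 0, 0]' --gripper '[0.45, 0.55, 0.7, 0.8, 0.8]' --squeeze 25

```text
clock: 34.35
ee_pos: [0.2897, -0.4206, 0.0246]
tcp_rot: [0.0, 0.983, -0.182, 0.0]
force: [0.8, 0.8, 3.0]
width: 0.0266
finger_force: 25.0
```

>>> step_arm --pt "0 0 0" --pt "0 0 -0.1" --pt "0 0 -0.5" --pt "0 0 -0.9" --pt "0 0 -0.9" --twist '[0, 0, 0, 0, 0]' --gripper '[0.8, 0.8, 0.8, 0.8, 0.8]'

```text
clock: 34.98
ee_pos: [0.2893, -0.42, 0.1208]
tcp_rot: [-0.0, 0.983, -0.182, -0.001]
force: [0.4, -0.2, -2.4]
width: 0.0265
finger_force: 25.0
```

>>> step_arm --pt "0 0 -0.9" --pt "0 0 -0.9" --pt "0 0 -0.8" --pt "0 0 0" --pt "0 0 0" --twist '[0, 0, 0, 0, 0]' --gripper '[0.8, 0.8, 0.8, 0.8, 0.8]'

```text
clock: 35.6
ee_pos: [0.2891, -0.4198, 0.2229]
tcp_rot: [-0.001, 0.983, -0.182, -0.001]
force: [-0.5, 0.3, -1.3]
width: 0.0266
finger_force: 25.0
```

```bash
python3 -c "
from go import *
go(.4664,-.3148,.16,-21)"
```

```text
t 35.6 pos [ 0.2891 -0.4198  0.2229] psi -20.98 tilt 0.13 F [-0.5  0.3 -1.3] w 0.0266 ff 25.0
twist 0.0003 shift/40mm [ 3.197 -4.039  1.572]
```

>>> step_arm --pt "0.64 -0.81 0" --pt "0.64 -0.81 0" --pt "0.64 -0.81 0" --pt "0.64 -0.81 0" --pt "0.64 -0.8 0" --twist '[0, 0, 0, 0, 0]' --gripper '[0.8, 0.8, 0.8, 0.8, 0.8]'

```text
clock: 36.22
ee_pos: [0.4671, -0.3141, 0.2219]
tcp_rot: [-0.001, 0.983, -0.182, -0.002]
force: [0.3, -1.0, -1.1]
width: 0.027
finger_force: 25.0
```

>>> step_arm --pt "0 0 0.4" --pt "0 0 0.6" --pt "0 0 0.5" --pt "0 0 0.2" --pt "0 0 0" --twist '[0, 0, 0, 0, 0]' --gripper '[0.8, 0.8, 0.8, 0.8, 0.8]'

```text
clock: 36.85
ee_pos: [0.4658, -0.3154, 0.155]
tcp_rot: [-0.0, 0.983, -0.182, -0.001]
force: [-0.5, -0.3, -1.7]
width: 0.0269
finger_force: 25.0
```

>>> step_arm --pt "0 0 0" --pt "0 0 0" --pt "0 0 0" --pt "0 0 0" --pt "0 0 0" --twist '[0, 0, 0, 0, 0]' --gripper '[0.8, 0.8, 0.8, 0.8, 0.8]'

```text
clock: 37.48
ee_pos: [0.4671, -0.3155, 0.1565]
tcp_rot: [0.0, 0.983, -0.182, 0.0]
force: [-0.6, -0.4, -1.7]
width: 0.0267
finger_force: 25.0
```

```bash
python3 -c "
from go import *
go(.4664,-.3148,.1445,-21)"
```

```text
t 37.48 pos [ 0.4671 -0.3155  0.1565] psi -20.98 tilt 0.01 F [-0.6 -0.4 -1.7] w 0.0267 ff 25.0
twist 0.0004 shift/40mm [-0.022 -0.01   0.299]
```

>>> step_arm --pt "-0.02 -0.01 0.1" --pt "0 0 0.1" --pt "0 0 0.08" --pt "0 0 0" --pt "0 0 0" --twist '[0, 0, 0, 0, 0]' --gripper '[0.8, 0.8, 0.8, 0.8, 0.8]'

```text
clock: 38.1
ee_pos: [0.4665, -0.3148, 0.1452]
tcp_rot: [0.0, 0.983, -0.182, 0.0]
force: [-0.6, -0.8, -1.8]
width: 0.0268
finger_force: 25.0
```

>>> step_arm --pt "0 0 0.04" --pt "0 0 0" --pt "0 0 0" --pt "0 0 0" --pt "0 0 0" --twist '[0, 0, 0, 0, 0]' --gripper '[0.8, 0.8, 0.8, 0.8, 0.8]'

```text
clock: 38.72
ee_pos: [0.4663, -0.3148, 0.1435]
tcp_rot: [0.0, 0.983, -0.182, -0.0]
force: [-0.5, 0.7, -2.0]
width: 0.0265
finger_force: 25.0
```

>>> step_arm --pt "0 0 0.05" --pt "0 0 0.05" --pt "0 0 0" --pt "0 0 0" --pt "0 0 0" --twist '[0, 0, 0, 0, 0]' --gripper '[0.8, 0.8, 0.8, 0.8, 0.8]'

```text
clock: 39.35
ee_pos: [0.4663, -0.3147, 0.1394]
tcp_rot: [-0.0, 0.983, -0.182, -0.0]
force: [-1.1, 0.4, -3.7]
width: 0.0269
finger_force: 25.0
```

>>> step_arm --pt "0 0 0.05" --pt "0 0 0.05" --pt "0 0 0" --pt "0 0 0" --pt "0 0 0" --twist '[0, 0, 0, 0, 0]' --gripper '[0.8, 0.8, 0.8, 0.8, 0.8]'

```text
clock: 39.98
ee_pos: [0.4664, -0.3148, 0.1354]
tcp_rot: [0.0, 0.983, -0.182, -0.0]
force: [-2.2, -0.3, -2.5]
width: 0.0267
finger_force: 25.0
```

>>> step_arm --pt "0 0 0.05" --pt "0 0 0" --pt "0 0 0" --pt "0 0 0" --pt "0 0 0" --twist '[0, 0, 0, 0, 0]' --gripper '[0.8, 0.8, 0.8, 0.8, 0.8]'

```text
clock: 40.6
ee_pos: [0.4664, -0.3148, 0.1335]
tcp_rot: [0.0, 0.983, -0.182, -0.0]
force: [-1.5, 0.4, -1.8]
width: 0.0267
finger_force: 25.0
```

>>> step_arm --pt "0 0 0.025" --pt "0 0 0" --pt "0 0 0" --pt "0 0 0" --pt "0 0 0" --twist '[0, 0, 0, 0, 0]' --gripper '[0.8, 0.8, 0.8, 0.8, 0.8]'

```text
clock: 41.22
ee_pos: [0.4665, -0.3148, 0.1327]
tcp_rot: [0.0, 0.983, -0.182, 0.0]
force: [-2.1, 1.3, 1.0]
width: 0.0265
finger_force: 25.0
```

>>> step_arm --pt "0 0 0.02" --pt "0 0 0" --pt "0 0 0" --pt "0 0 0" --pt "0 0 0" --twist '[0, 0, 0, 0, 0]' --gripper '[0.8, 0.8, 0.8, 0.8, 0.8]'

```text
clock: 41.85
ee_pos: [0.4665, -0.3149, 0.1327]
tcp_rot: [0.0, 0.983, -0.182, 0.0]
force: [-2.9, 2.8, 5.9]
width: 0.0266
finger_force: 25.0
```

The cover is seated at the predicted height (0.1327). I'll release it and rise.

>>> step_arm --pt "-0.02 0 0" --pt "0 0 0" --pt "0 0 0" --pt "0 0 0" --pt "0 0 0" --twist '[0, 0, 0, 0, 0]' --gripper '[0.8, 0.6, 0.5, 0.4, 0.3]'

```text
clock: 42.48
ee_pos: [0.4656, -0.3144, 0.1311]
tcp_rot: [-0.0, 0.983, -0.182, -0.0]
force: [-0.3, 0.2, -0.6]
width: 0.0547
finger_force: 0.0
```

>>> step_arm --pt "0 0 0" --pt "0 0 -0.3" --pt "0 0 -0.9" --pt "0 0 -0.9" --pt "0 0 -0.9" --twist '[0, 0, 0, 0, 0]' --gripper '[0.3, 0.3, 0.3, 0.3, 0.3]'

```text
clock: 43.1
ee_pos: [0.4658, -0.3146, 0.2539]
tcp_rot: [0.0, 0.983, -0.182, 0.001]
force: [-0.6, -0.2, 0.2]
width: 0.0612
finger_force: 0.0
```

>>> step_arm --pt "-0.6 0.8 0" --pt "-0.6 0.8 0" --pt "-0.6 0.8 0" --pt "-0.6 0.8 0" --pt "-0.6 0.8 0" --twist '[0, 0, 0, 0, 0]' --gripper '[0.3, 0.3, 0.3, 0.3, 0.3]'

```text
clock: 43.72
ee_pos: [0.2954, -0.4217, 0.2528]
tcp_rot: [0.0, 0.983, -0.182, 0.001]
force: [0.1, -0.7, -0.6]
width: 0.061
finger_force: 0.0
```

Run:
```python
from go import *
go(.4664,-.3148,.1445,-21)
s=grab('side','s7');t=grab('top','t7')
A=cv2.resize(s[90:220,340:450],None,fx=4,fy=4,interpolation=cv2.INTER_CUBIC)
B=cv2.resize(t[160:266,374:452],None,fx=4,fy=4,interpolation=cv2.INTER_CUBIC)
# predicted cover rim/tab tops at home, vision frame
c,n=np.cos(np.radians(-21)),np.sin(np.radians(-21)); x,y=.4667,-.312
W=lambda L,z:np.array([[x+c*a-n*b,y+n*a+c*b,z] for a,b in L])
out=W([(-.07,-.05),(.07,-.05),(.07,.034),(.054,.05),(-.07,.05)],.1285);tab=W([(-.012,.02),(.012,.02),(.012,-.02),(-.012,-.02)],.154)
for P in(out,tab):
    cv2.polylines(A,[((proj("side",P)-[340,90]+.5)*4-.5).round().astype(int)],True,(0,0,255),1)
    cv2.polylines(B,[((proj("top",P)-[374,160]+.5)*4-.5).round().astype(int)],True,(0,0,255),1)
C=np.zeros((520,752,3),np.uint8);C[:,:440]=A;C[:424,440:]=B
cv2.imwrite("pics/v5.png",np.clip(C*1.5,0,255).astype('uint8'))
```

```text
t 43.73 pos [ 0.2954 -0.4217  0.2528] psi -20.98 tilt 0.09 F [ 0.1 -0.7 -0.6] w 0.061 ff 0.0
twist 0.0004 shift/40mm [ 3.034 -4.027  2.708]
```

View pics/v5.png

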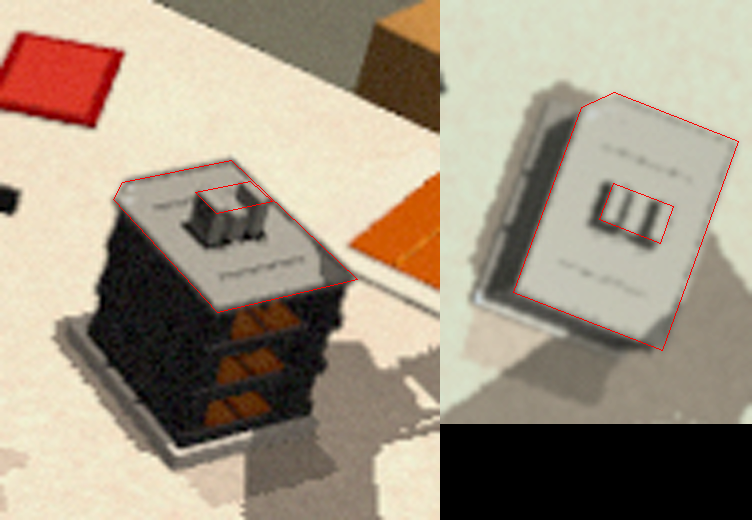

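The cover sits on the predicted home outline in both views. Its tabs look sprung out and its cut corner is at the upper left, with three tray levels below it. I'll hand in.

```bash
python3 -c "
from workcell import manip
print(manip.sign_off())"
```

```text
the job is handed in; nothing more can be done
None
```

The job is handed in: both camera views show the tray seated on the stack and the cover clipped back on it the same way round, with the arm clear at about 44 s; the verdict was not shown.

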